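# Load the sample carrier under the stage's hold-down springs

## Robot

A 7-joint arm with a two-finger parallel gripper is mounted at the origin on the work surface. World frame = base frame: x ahead of the robot, y to its left, z up, the work surface at z = 0. Lengths are in m, angles in rad, forces in N, time in s.
With the tool pointing down it reaches from about 0.425 to 0.825 m from the base axis. Payload 3.6 kg.
Tool frame: the origin (TCP) lies midway between the tips of the shut fingers; the grasp point (between the pads) lies 19 mm behind it; y points along the fingers, z is the direction in which the jaws open and shut, and the axes are right-handed (so a half turn about y gives the same grasp; the last joint's range is limited). The gripper opens to 85 mm and grips with 20 to 120 N. Pads are 22 mm wide; open, the fingers measure 114 mm over their backs; the gripper's body (76 mm by 85 mm) begins 54 mm behind the grasp point. The pads swing forward as they close: fully open they stand 13 mm farther back than shut.
Start: joints at [1.268, 0.615, -0.013, 1.423, 0.008, 1.103, -0.04], TCP at [0.178, -0.625, 0.196] pointing down, gripper open.
Joint ranges: [-3.12, 3.12], [-0.3, 2.06], [-1.34, 1.32], [0.26, 2.42], [-1.36, 4.5], [0.01, 1.98], [-2.84, 2.84]. Speed limits (rad/s): [2.79, 2.79, 3.14, 3.14, 3.14, 3.14, 3.14].

## Interface

Orientations are given as a 3x3 rotation matrix whose columns are the frame's x, y, z axes.
In Python, from bench import * gives the robot as it stands.
- The arm moves only by the shell command python3 -m pendant 'ROWS' [FORCE]. ROWS is a JSON object of lists of equal length, an entry for each row: "claw": the gripper command: -1 is fully open, 1 is shut, values between are in proportion; "travel": the shift along the tool's x, y, z in mm, a list of three; "yaw": the turn about the tool's y in degrees. In form: {"claw": [claw, ...], "travel": [[x, y, z], ...], "yaw": [yaw, ...]}. A call has 1 to 20 rows; each row shifts and turns the commanded pose from where the row before left it, along the tool's axes as they then stand; what a row does not reach is not made up. A row lasts 1/8 s, in which the tool goes at most 62.5 mm and 10.7 degrees, less where a joint would pass 70% of its speed; a pose out of reach is approached as far as the arm can. A call is refused whole if a number of a shift passes 62.5 or a number of a turn 10.7, either way. A call with a gripper value outside its range is refused whole. The fingers move at their own pace and stop on an object; FORCE is the grip in N (left out, the last holds). Time passes only in rows, so rows that do not move let the fingers close. It gives the time, the measured TCP pose, the force and the opening at its end, in the units of the state.
- get_obs(): the state, without advancing time (a new reading comes with each control period).
- capture(name): name is "scene" or "side" or "wrist"; returns a dict with "img" (384x512x3 uint8, red, green, blue), "depth" (384x512 float32, m along the optical axis (not along the pixel's ray), 0 where there is no reading), "mtx" (3x3 intrinsics, pixels), "R" (3x3) and "t" (3): a world point X has camera coordinates R X + t; the wrist camera has in their place "mount" (4x4, takes a point from camera to tool coordinates, whose origin is the TCP and whose axes are the tool frame's). Camera axes: x right, y down, z forward; pixel columns grow to the right and rows downward; lengths in m; the calibration is good to about 2 mm. A picture is of the moment at which its call begins: read the wrist's pose just before it.
- finish_job(): hands the job in, once; it reports no verdict.
The state is a dict: "clock": time; "qpos": joint angles; "dq": joint speeds; "joint_torque": joint torques, N m; "position": TCP position; "ee_rot": TCP orientation; "force": force on the tool from outside, world axes, zero at the start; "ft_torque": the same for the moment, N m; "finger_gap": finger opening in m.
Only numpy, scipy, OpenCV 4.12 (cv2) and the standard library are available. Lean on these libraries where they do the work, as an engineer would, in place of code of your own. Each camera call takes 0.05 s, during which the arm holds its last target. There are 200 camera calls.

## Task

Load the sample carrier into the measuring stage: press the carrier down hard with the fingertips and, keeping it pressed, slide it along its channel under the two leaf springs until it is fully home against the end stop and the sprung pad has popped up behind it, then move clear. Only press and push it: do not grip or lift the carrier, and leave the vials, caps, beaker and bottle alone.

Things in the scene. Friction and masses are not known exactly. Their poses are not given: they have to be found in the camera images.
- stage: Fixed grey stage: open-topped channel 100 mm wide between side rails (12 mm thick, 40 mm high), floor 20 mm above the bench, open at x=-120 mm, end stop face at x=62 mm, then a white housing 62 mm high. Origin: on the bench, mid-width. x: loading direction, to the stop; z up. All smooth: the carrier slides on it with friction about 0.25.
- clamps (a point): Midway between two dark rigid clamps, one over each side of the channel (x 6 to 18 mm on the stage, 33 to 62 mm off the centre line); the point is level with their undersides, 11.5 mm above the floor; tops 26 mm above it. Open between them.
- spring_tips (a point): Midway between the tips of the two steel leaf springs, which slope forward and down from the clamps to stage x = 49 mm, tips 5 mm above the floor. Each presses the carrier's edge down with about 5 N. Open between them, 66 mm.
- stop (a point): Centre of the end stop's face, on the channel floor, at stage x = 62 mm. The stop is 22 mm high. Fully home, the carrier's nose is here.
- carrier: Loose aluminium plate, 220 g, 100 (x) by 96 (y) by 8 mm; origin: centre of underside; x is the loading direction. A thumb ledge stands across its top (x -2 to 6 mm, 50 mm wide, top 20 mm above the underside). Underside above the bench: 29 mm at the start on the raised pad (too high for the clamps), 20.5 pressed down, 20 home. Origin at stage x -55 to -49 mm at the start, 8 to 12 home.
- press_spot (a point): Where to press: on top of the carrier, middle of its ribbed area behind the ledge, 20 mm behind the carrier's origin (18 mm behind the ledge's rear face), 8 mm above the underside; over the pad at the start. Sliding forward, the finger meets the ledge and pushes it.
- pad (a joint): Sprung grey loading pad, 58 x 70 mm, stage x -100 to -42 mm: 0 = fully up (9 mm above the floor), 0.0085 m = fully down. Pushes up with 5 N when up, 9 N when down. Pops up behind the carrier once that is home.
- vial_a: bystander: capped glass vial, 28 mm across, 52 mm high, beside the stage; origin at the centre of its underside
- vial_b: bystander: a second such vial, origin at the centre of its underside
- vial_c: bystander: a third such vial, on the stage's other side, origin at the centre of its underside
- beaker: bystander: empty glass beaker, 72 mm across, 90 mm high, origin at the centre of its underside
- wash_bottle: bystander: white plastic bottle, 68 mm across, 155 mm high, beyond the housing end; origin at the centre of its underside
- cap_a: bystander: white screw cap, 32 mm across, 11 mm high, origin at the centre of its underside
- cap_b: bystander: a second such cap, origin at the centre of its underside
Not all that is in view belongs to the job. What is shaped like the carrier but orange is not meant.

How it is judged:
By the outcome, as a careful person would: the job done as asked, in the order asked, and still so for the second after the job is handed in, with the robot touching nothing.
It also fails if it takes over 35 s, if anything falls off the work surface, if the arm or the gripper's body presses on something with over 40 N, if the wrist force passes 120 N, or if a joint passes its speed limit or range.

## Working session

There is one attempt and no reset: what is moved stays moved. The work goes in short steps, Python scripts to look and compute and a shell command to move; the robot and the scene stay as the last step left them, time stands still between calls to the robot, and variables do not carry over. Pictures are saved under pics/ and viewed, about 8 in all and at most 12, crops included, and the job is handed in when it is done.

```bash
ls; mkdir -p pics; python3 - <<'E'
from bench import *
import cv2,numpy as np
o=get_obs();print(o['clock'],o['position'],o['ee_rot'],o['force'],o['finger_gap'])
a=[]
for n in ("scene","side"):
    c=capture(n);np.savez(f'{n}.npz',**c);a.append(c['img']);print(n,c['mtx'],c['R'],c['t'])
cv2.imwrite('pics/scene.png',cv2.resize(a[0],(800,600))[:,:,::-1]);cv2.imwrite('pics/side.png',cv2.resize(a[1],(800,600))[:,:,::-1])
E
```

```text
pics
0.0 [ 0.17738855 -0.62441815  0.19441992] [[-9.61920174e-01 -7.63291899e-04  2.73329466e-01]
 [-2.73330527e-01  2.50200458e-03 -9.61916921e-01]
 [ 5.03518170e-05 -9.99996579e-01 -2.61535966e-03]] [-0.36653707  0.40365984  0.34932973] 0.08508895330803902
scene [[392.61421636   0.         256.04319337]
 [  0.         392.61421636 194.8830048 ]
 [  0.           0.           1.        ]] [[ 0.73464082  0.67841466 -0.00751122]
 [ 0.50026594 -0.54913946 -0.66946235]
 [-0.45829778  0.48805677 -0.74280801]] [-0.49677117 -0.24975983  1.19894584]
side [[406.57389949   0.         260.12925906]
 [  0.         406.57389949 188.81600917]
 [  0.           0.           1.        ]] [[ 0.8135472  -0.58148472  0.00405734]
 [-0.33134319 -0.46928895 -0.8185228 ]
 [ 0.47786257  0.66456256 -0.57445972]] [-0.47712398  0.29793985  0.48023315]
```

View pics/scene.png

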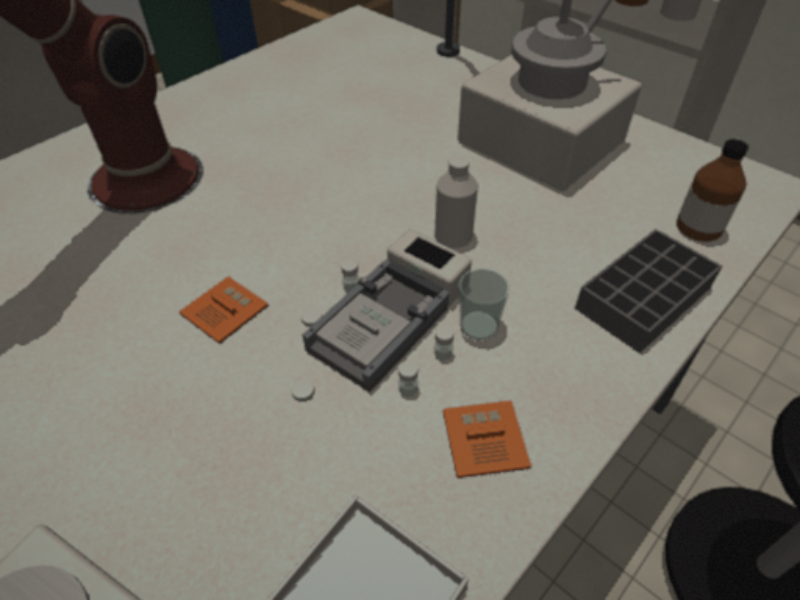

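View pics/side.png

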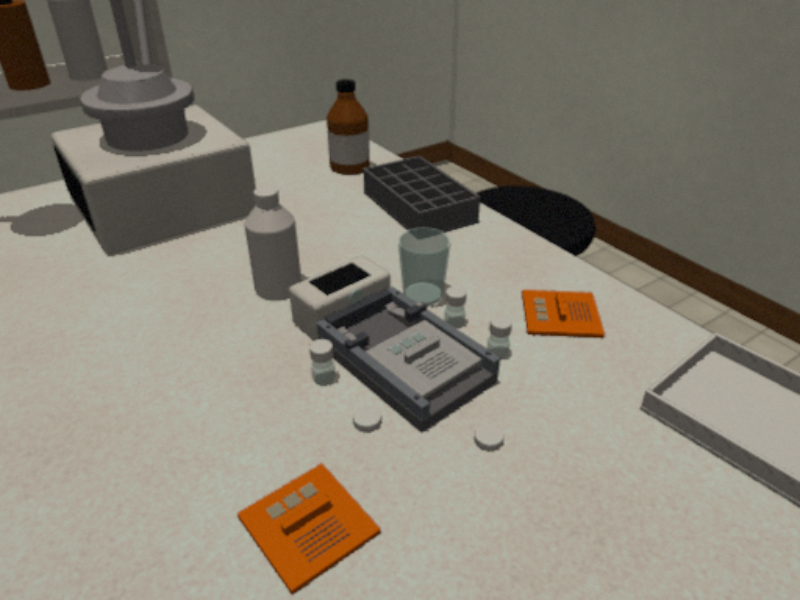

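The carrier is the light-grey plate in the dark stage: scene (365,325), side (425,355). Possible mix-ups are the orange plates at scene (223,308) and (487,438), and at side (308,525) and (562,312); I rule those out by colour. The black-windowed housing is at scene (430,258), so loading runs up and to the right in the scene view.

```bash
cat > h.py <<'E'
import numpy as np,cv2
def cloud(n):
    c=np.load(n+'.npz');d=c['depth'];v,u=np.mgrid[:384,:512];K=c['mtx']
    P=np.stack([(u-K[0,2])/K[0,0]*d,(v-K[1,2])/K[1,1]*d,d],-1)
    X=(P-c['t'])@c['R'];X[d==0]=np.nan
    return X,c['img']
E
python3 - <<'E'
from h import *
px={'scene':dict(ledge=(372,317),plate=(340,345),railL=(340,298),railR=(418,335),hous=(402,243),bench=(250,420),oran=(223,325)),
'side':dict(ledge=(420,350),plate=(450,375),railL=(375,385),railR=(455,325),hous=(380,265),bench=(200,420))}
for n in px:
    X,_=cloud(n)
    for k,(a,b) in px[n].items(): print(n,k,X[int(b*.64),int(a*.64)].round(4))
crops=[]
for n,(x,y) in dict(scene=(180,140),side=(180,150)).items():
    X,im=cloud(n);crops.append(cv2.resize(im[y:y+130,x:x+150],(400*1,347),interpolation=cv2.INTER_CUBIC))
cv2.imwrite('pics/crop.png',cv2.convertScaleAbs(np.hstack(crops)[:,:,::-1],alpha=1.5))
XS=np.vstack([cloud(n)[0].reshape(-1,3) for n in px]); np.save('xs.npy',XS)
c=cloud('scene')[0][int(325*.64),int(365*.64)]
m=(np.hypot(*(XS[:,:2]-c[:2]).T)<.2)
print(np.histogram(XS[m,2],bins=np.arange(0.01,.08,.004)))
E
```

```text
scene ledge [0.6044 0.0172 0.0401]
scene plate [ 0.6051 -0.05    0.037 ]
scene railL [0.5132 0.0331 0.0015]
scene railR [0.6648 0.0499 0.0169]
scene hous [0.5445 0.1468 0.0614]
scene bench [ 0.5856 -0.2022 -0.0012]
scene oran [ 0.4297 -0.1315  0.0094]
side ledge [ 0.5985 -0.0072  0.0483]
side plate [ 0.6092 -0.0522  0.0373]
side railL [0.5445 0.0039 0.0152]
side railR [0.6976 0.0458 0.007 ]
side hous [7.054e-01 2.369e-01 6.000e-04]
side bench [ 3.631e-01  8.420e-02 -2.000e-04]
(array([1090,  500, 2074,  664,  655,  737, 2840, 2902,  836,  662,  802,
        329,  772, 1363,  159,  126,  129]), array([0.01 , 0.014, 0.018, 0.022, 0.026, 0.03 , 0.034, 0.038, 0.042,
       0.046, 0.05 , 0.054, 0.058, 0.062, 0.066, 0.07 , 0.074, 0.078]))
```

View pics/crop.png

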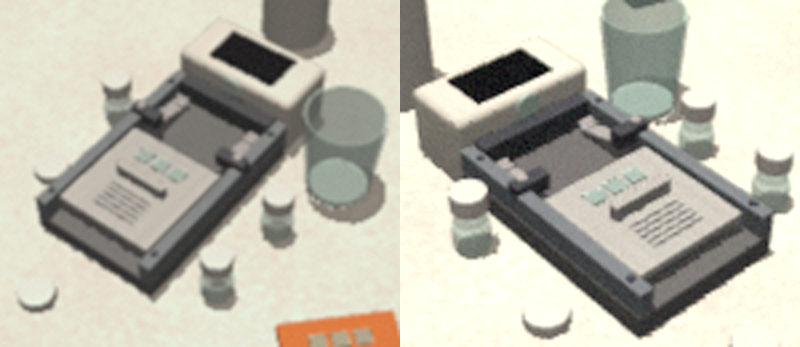

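The crop confirms the grey carrier, with its ledge and ribbed rear half facing the open end; the rails, clamps and housing lie ahead of it. Next I fit the plate from the mask and depth, and cross-check with rail corners cast onto z = 0.04.

```bash
cat >> h.py <<'E'
def ray(c,u,v,z):
    d=c['R'].T@np.linalg.solve(c['mtx'],[u,v,1]);o=-c['R'].T@c['t'];return o+d*(z-o[2])/d[2]
E
python3 - <<'E'
from h import *
for n,(x0,y0),seed in (('scene',(180,140),(75,190)),('side',(180,150),(605-400,200))):
    c=np.load(n+'.npz');im=c['img'];
    g=im.max(2).astype(int);m=((g>95)&(im.max(2).astype(int)-im.min(2)<45)).astype(np.uint8)
    sx,sy=int(x0+seed[0]/2.667),int(y0+seed[1]/2.667);print(n,im[sy,sx])
    X,_=cloud(n)
    m&=((X[...,2]>.029)&(X[...,2]<.047)).astype(np.uint8);m=cv2.morphologyEx(m,cv2.MORPH_OPEN,np.ones((3,3)))
    k,l=cv2.connectedComponents(m,connectivity=4);mm=(l==l[sy,sx]).astype(np.uint8)
    print(l[sy,sx],mm.sum())
    ct=max(cv2.findContours(mm,0,2)[0],key=cv2.contourArea)[:,0]
    pts=np.array([ray(c,u,v,.037)[:2] for u,v in ct],np.float32)
    r=cv2.minAreaRect(pts);print(r)
    rc={'scene':dict(LF=(40,197),RF=(153,262),LB=(180,72)),'side':dict(LF=(640-400,305),RF=(770-400,222),LB=(465-400,153))}[n]
    for q,(a,b) in rc.items(): print(q,ray(c,x0+a/2.667,y0+b/2.667,.04).round(4), ray(c,x0+a/2.667,y0+b/2.667,.06).round(4))
XS=np.load('xs.npy')
m=(XS[:,2]>.054)&(XS[:,2]<.067)&(np.hypot(XS[:,0]-.56,XS[:,1]-.13)<.11)
print(cv2.minAreaRect(XS[m,:2].astype(np.float32)),np.median(XS[m],0))
E
```

```text
scene [131 126 119]
3 1267
((0.6079269647598267, -0.004851177334785461), (0.09535181522369385, 0.10061506927013397), 5.14298677444458)
LF [ 0.5579 -0.0727  0.04  ] [ 0.572  -0.0819  0.06  ]
RF [ 0.6747 -0.0563  0.04  ] [ 0.6855 -0.066   0.06  ]
LB [0.5409 0.1156 0.04  ] [0.5555 0.1009 0.06  ]
side [110 116 110]
21 1817
((0.6003727912902832, -0.006046149879693985), (0.10529714822769165, 0.10003042966127396), 5.448800086975098)
LF [ 0.5465 -0.0833  0.04  ] [ 0.5345 -0.0988  0.06  ]
RF [ 0.6633 -0.0723  0.04  ] [ 0.6464 -0.0882  0.06  ]
LB [0.5336 0.1119 0.04  ] [0.5222 0.0882 0.06  ]
((0.5860782861709595, 0.13401831686496735), (0.19731198251247406, 0.1373838484287262), 76.92781829833984) [0.58857487 0.14976855 0.06243617]
```

Both views agree: carrier origin about (0.6045, -0.004), loading heading about 95° (mostly +y), press spot about (0.606, -0.024), top at z = 0.037. Rail ends and plate edges give the same centre within about 2 mm. I'm moving above it now with the fingers shut.

```bash
python3 -m pendant '{"claw":[1,1,1,1,1,1,1,1,1,1,1,1,1,1,1,1,1,1,1,1],"travel":[[-36,3,-28.6],[-36,3,-28.6],[-36,3,-28.6],[-36,3,-28.6],[-36,3,-28.6],[-36,3,-28.6],[-36,3,-28.6],[-36,3,-28.6],[-36,3,-28.6],[-36,3,-28.6],[-36,3,-28.6],[-36,3,-28.6],[-36,3,-28.6],[-36,3,-28.6],[-36,3,-28.6],[-36,3,-28.6],[0,0,0],[0,0,0],[0,0,0],[0,0,0]],"yaw":[0,0,0,0,0,0,0,0,0,0,0,0,0,0,0,0,5.5,5.5,0,0]}' 60
python3 - <<'E'
from bench import *
import cv2,numpy as np
o=get_obs();c=capture('wrist');np.savez('w1.npz',pos=o['position'],rot=o['ee_rot'],**c)
print(o['clock'],o['position'],o['ee_rot'].round(4) if hasattr(o['ee_rot'],'round') else o['ee_rot'],o['force'],o['finger_gap'])
cv2.imwrite('pics/w1.png',cv2.convertScaleAbs(cv2.resize(c['img'],(800,600))[:,:,::-1],alpha=1.4))
E
```

```text
clock: 2.6
position: [0.6064, -0.0277, 0.1474]
ee_rot: [[-0.996, -0.001, 0.086], [-0.086, 0.0, -0.996], [0.001, -1.0, -0.0]]
force: [-0.1, -0.3, 0.2]
finger_gap: 0.0001
2.6 [ 0.60636757 -0.02772128  0.14739476] [[-9.963e-01 -6.000e-04  8.590e-02]
 [-8.590e-02  1.000e-04 -9.963e-01]
 [ 6.000e-04 -1.000e+00 -1.000e-04]] [-0.13040777 -0.30742371  0.24300242] 7.423382268124946e-05
```

View pics/w1.png

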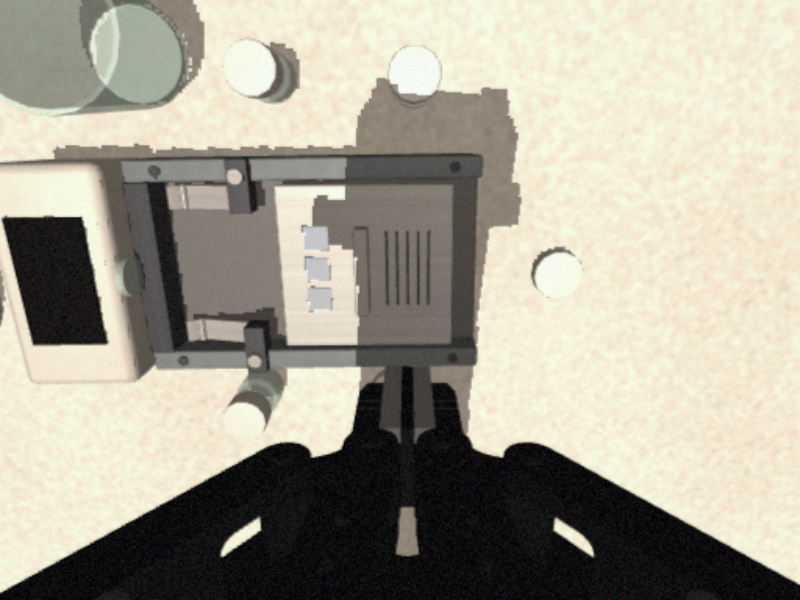

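```bash
cat >> h.py <<'E'
def wray(c,a,b,z,k=.64):
    M=c['mount'];d=c['rot']@M[:3,:3]@np.linalg.solve(c['mtx'],[a*k,b*k,1]);o=c['pos']+c['rot']@M[:3,3]
    return o+d*(z-o[2])/d[2]
E
python3 - <<'E'
from h import *
c=dict(np.load('w1.npz'))
P={}
for n,a,b,z in (('ribs',408,268,.037),('ledge',362,271,.049),('ledge_rear_base',369,270,.037),('rear',453,265,.037),('noseT',275,185,.037),('noseB',289,346,.037),('rearT',453,185,.037),('rearB',453,346,.037),('railTout0',480,155,.04),('railTout1',122,162,.04),('railBout0',475,364,.04),('railBout1',157,367,.04),('railTin0',455,181,.04),('railBin0',452,347,.04),('stopT',165,180,.042),('stopB',185,350,.042)):
    X=wray(c,a,b,z);P[n]=X;print(n,X.round(4),'tool mm',((X-c['pos'])@c['rot']*1000).round(1))
E
```

```text
ribs [ 0.6091 -0.0288  0.037 ] tool mm [ -2.7 110.4   1.3]
ledge [ 0.6082 -0.0032  0.049 ] tool mm [ -4.   98.4 -24.3]
ledge_rear_base [ 0.606  -0.0064  0.037 ] tool mm [ -1.5 110.4 -21.3]
rear [ 0.6131 -0.0546  0.037 ] tool mm [ -4.5 110.4  27.4]
noseT [0.6498 0.0484 0.037 ] tool mm [-49.9 110.4 -72.1]
noseB [0.5542 0.0389 0.037 ] tool mm [ 46.1 110.4 -70.9]
rearT [ 0.6583 -0.0494  0.037 ] tool mm [-49.9 110.4  26.1]
rearB [ 0.5628 -0.0603  0.037 ] tool mm [ 46.1 110.4  28.8]
railTout0 [ 0.6755 -0.0618  0.04  ] tool mm [-66.  107.3  39.9]
railTout1 [0.6552 0.1299 0.04  ] tool mm [ -62.3  107.4 -152.9]
railBout0 [ 0.5534 -0.0746  0.04  ] tool mm [ 56.7 107.4  42.2]
railBout1 [0.5348 0.1182 0.04  ] tool mm [  58.7  107.4 -151.5]
railTin0 [ 0.6607 -0.05    0.04  ] tool mm [-52.3 107.4  26.9]
railBin0 [ 0.5634 -0.0594  0.04  ] tool mm [ 45.5 107.4  27.9]
stopT [0.6479 0.1065 0.042 ] tool mm [ -52.9  105.4 -130.1]
stopB [0.5485 0.0998 0.042 ] tool mm [  46.6  105.4 -132.1]
```

Everything checks against the known sizes: plate 99 mm long, rails 122.7 mm outside, and the press spot at tool (-2..-3, 110, -1). The stage is turned about 0.85° from the tool. Next I correct that and descend to just above the plate.

```bash
python3 -m pendant '{"claw":[1,1,1,1,1,1,1,1,1],"travel":[[-3,0,0],[0,20,0],[0,25,0],[0,25,0],[0,20,0],[0,10,0],[0,4,0],[0,0,0],[0,0,0]],"yaw":[-0.8,0,0,0,0,0,0,0,0]}'
```

```text
clock: 3.78
position: [0.6103, -0.0274, 0.0445]
ee_rot: [[-0.995, 0.002, 0.099], [-0.099, 0.0, -0.995], [-0.002, -1.0, 0.0]]
force: [-0.1, 0.6, -0.3]
finger_gap: 0.0
```

```bash
python3 -m pendant '{"claw":[1,1,1,1,1,1,1,1],"travel":[[0,2,0],[0,2,0],[0,2,0],[0,2,0],[0,2,0],[0,2,0],[0,0,0],[0,0,0]],"yaw":[0,0,0,0,0,0,0,0]}'
```

```text
clock: 4.78
position: [0.6097, -0.0274, 0.0317]
ee_rot: [[-0.995, 0.0, 0.099], [-0.099, 0.0, -0.995], [-0.0, -1.0, -0.0]]
force: [-0.2, 0.2, -0.3]
finger_gap: -0.0002
```

```bash
python3 -m pendant '{"claw":[1,1,1,1,1],"travel":[[0,1,0],[0,1,0],[0,1,0],[0,0,0],[0,0,0]],"yaw":[0,0,0,0,0]}'
python3 - <<'E'
from bench import *
import cv2,numpy as np
o=get_obs();c=capture('side');d=capture('wrist');print(o['position'],o['force'],o['ft_torque'])
np.savez('w2.npz',pos=o['position'],rot=o['ee_rot'],**d)
a=cv2.resize(c['img'][130:330,170:400],(460,400),interpolation=cv2.INTER_CUBIC);b=cv2.resize(d['img'],(340,255));b=cv2.copyMakeBorder(b,0,145,0,0,0)
cv2.imwrite('pics/s2.png',cv2.convertScaleAbs(np.hstack([a,b])[:,:,::-1],alpha=1.4))
E
```

```text
clock: 5.4
position: [0.6097, -0.0274, 0.0287]
ee_rot: [[-0.995, 0.0, 0.099], [-0.099, 0.0, -0.995], [-0.0, -1.0, -0.0]]
force: [-0.1, 0.6, 1.3]
finger_gap: 0.0001
[ 0.60965456 -0.02735097  0.028663  ] [-0.12506866  0.60159619  1.34753278] [0.0067314  0.0422533  0.02683494]
```

View pics/s2.png

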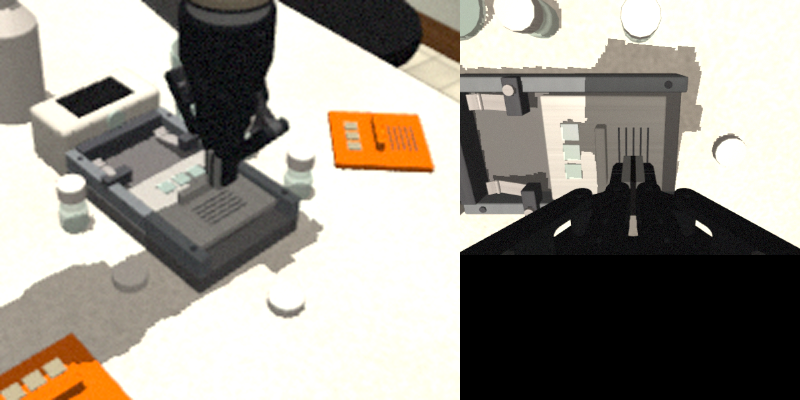

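```bash
python3 - <<'E'
from h import *
c=np.load('side.npz')
def proj(X):
    p=c['mtx']@(c['R']@np.array(X)+c['t']);p=p[:2]/p[2];return p.round(1),((p-[170,130])*2).round(0)
print(proj([.6097,-.0274,.0287]),proj([.6097,-.0274,.037]),proj([.608,-.026,.037]))
for z in (.0287,.037,.045): print(ray(c,281,223.5,z).round(4))
w=dict(np.load('w2.npz'))
M=w['mount'];q=np.linalg.inv(M)@[0,0,0,1];p=w['mtx']@q[:3];p=p/p[2];print('TCP in wrist px',p[:2],'in comp',p[:2]*340/512+[460,0])
X=w['depth'];u=(p[:2]).astype(int);print(X[u[1]-12:u[1]+8:2,u[0]-12:u[0]+13:4].round(3),q[:3])
E
```

```text
(array([279.4, 235.9]), array([219., 212.])) (array([279.6, 232.4]), array([219., 205.])) (array([278.3, 232.3]), array([217., 205.]))
[ 0.6335 -0.0016  0.0287]
[ 0.6272 -0.0093  0.037 ]
[ 0.6211 -0.0166  0.045 ]
TCP in wrist px [259.45480105 222.22334019] in comp [632.29420382 147.57018685]
[[0.181 0.181 0.181 0.181 0.181 0.182 0.182]
 [0.181 0.18  0.181 0.183 0.183 0.183 0.182]
 [0.182 0.182 0.182 0.183 0.183 0.183 0.182]
 [0.184 0.183 0.183 0.182 0.183 0.181 0.182]
 [0.184 0.182 0.183 0.183 0.183 0.182 0.183]
 [0.183 0.183 0.184 0.183 0.184 0.183 0.182]
 [0.184 0.184 0.184 0.184 0.183 0.184 0.184]
 [0.185 0.184 0.185 0.184 0.184 0.185 0.184]
 [0.185 0.184 0.184 0.185 0.185 0.184 0.184]
 [0.184 0.183 0.184 0.185 0.184 0.184 0.184]] [-0.00046725  0.01932273  0.1928847 ]
```

The side view shows the tip about 12 px above where the TCP should project, and there is almost no force. I'm measuring where the fingertip really is before pressing on.

```bash
python3 - <<'E'
from bench import *
from h import *
o=get_obs();s=capture('side');n=capture('scene')
np.savez('side2.npz',**s);np.savez('scene2.npz',**n)
R=o['ee_rot'];p=o['position']
for k in('side2','scene2'):
    X,im=cloud(k);T=(X-p)@R*1000   # tool coords mm
    m=(abs(T[...,0])<60)&(abs(T[...,2])<60)&(T[...,1]<-12)&(T[...,1]>-70)
    g=im.max(2)
    for a in range(-70,-12,6):
        mm=m&(T[...,1]>=a)&(T[...,1]<a+6)
        if mm.sum(): print(k,a,mm.sum(),np.percentile(T[mm],[5,95],axis=0).round(0)[:,[0,2]].tolist())
X,_=cloud('side2')
im=s['img'][195:260,240:320];a=cv2.resize(im,(480,390),interpolation=cv2.INTER_CUBIC)
im=n['img'][170:235,200:252];b=cv2.resize(im,(312,390),interpolation=cv2.INTER_CUBIC)
cv2.imwrite('pics/s3.png',cv2.convertScaleAbs(np.hstack([a,b])[:,:,::-1],alpha=2.2))
E
```

```text
side2 -70 38 [[1.0, -10.0], [13.0, 14.0]]
side2 -64 47 [[-5.0, -4.0], [12.0, 15.0]]
side2 -58 39 [[-3.0, -6.0], [12.0, 15.0]]
side2 -52 46 [[-3.0, -8.0], [12.0, 15.0]]
side2 -46 28 [[-4.0, -8.0], [12.0, 13.0]]
side2 -40 9 [[-1.0, -2.0], [12.0, 8.0]]
side2 -28 2 [[18.0, -25.0], [21.0, -24.0]]
side2 -22 76 [[-5.0, -28.0], [26.0, -20.0]]
side2 -16 123 [[-58.0, -37.0], [58.0, 35.0]]
scene2 -70 20 [[-12.0, -5.0], [-5.0, 14.0]]
scene2 -64 17 [[-12.0, -7.0], [-1.0, 14.0]]
scene2 -58 25 [[-12.0, -11.0], [1.0, 14.0]]
scene2 -52 22 [[-12.0, -12.0], [2.0, 14.0]]
scene2 -46 17 [[-12.0, -4.0], [-4.0, 11.0]]
scene2 -40 1 [[-5.0, 6.0], [-5.0, 6.0]]
scene2 -28 6 [[-23.0, -27.0], [1.0, -21.0]]
scene2 -22 45 [[-25.0, -29.0], [4.0, -21.0]]
scene2 -16 114 [[-59.0, -51.0], [55.0, 34.0]]
```

View pics/s3.png

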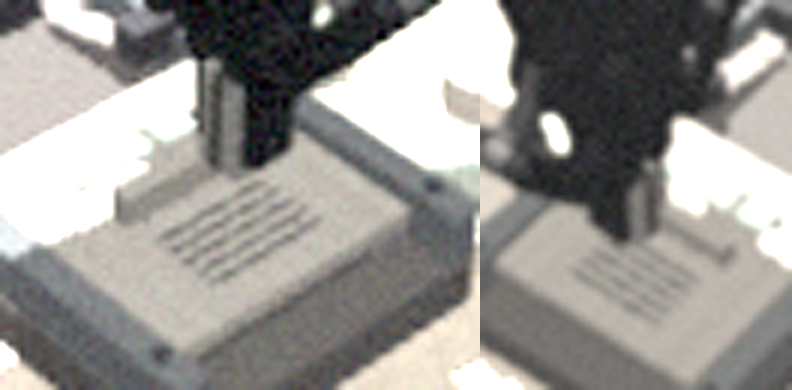

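Both outside cameras put the shut fingertips about 35–40 mm short of the stated TCP, hovering about 25–30 mm above the plate, which fits the near-zero force. One more check with the wrist depth.

```bash
python3 - <<'E'
from h import *
w=dict(np.load('w2.npz'));d=w['depth'];K=w['mtx'];v,u=np.mgrid[:384,:512]
P=np.stack([(u-K[0,2])/K[0,0]*d,(v-K[1,2])/K[1,1]*d,d],-1);T=(P@w['mount'][:3,:3].T+w['mount'][:3,3])*1000
print(w['mount'].round(3).tolist(),K[0,0])
for vv in range(200,330,8): print(vv,[(T[vv,uu].round(0).tolist(),int(w['img'][vv,uu].max())) for uu in (250,268)])
E
```

```text
[[-0.001, 0.955, 0.298, -0.076], [-0.001, -0.298, 0.955, -0.178], [1.0, 0.0, 0.001, 0.0], [0.0, 0.0, 0.0, 1.0]] 328.65850080714836
200 [([-17.0, -10.0, -5.0], 40), ([-16.0, -8.0, 5.0], 100)]
208 [([-13.0, -10.0, -5.0], 37), ([-12.0, -9.0, 5.0], 101)]
216 [([-8.0, -10.0, -5.0], 39), ([-7.0, -9.0, 5.0], 93)]
224 [([-3.0, -9.0, -5.0], 39), ([-3.0, -8.0, 5.0], 97)]
232 [([2.0, -9.0, -5.0], 41), ([2.0, -8.0, 5.0], 97)]
240 [([-11.0, -46.0, -4.0], 56), ([-11.0, -46.0, 4.0], 56)]
248 [([-10.0, -52.0, -4.0], 57), ([-10.0, -53.0, 4.0], 55)]
256 [([-11.0, -61.0, -4.0], 56), ([-11.0, -60.0, 4.0], 57)]
264 [([-11.0, -66.0, -4.0], 53), ([-11.0, -67.0, 3.0], 57)]
272 [([-11.0, -73.0, -3.0], 57), ([-10.0, -71.0, 3.0], 57)]
280 [([-12.0, -79.0, -3.0], 18), ([-12.0, -79.0, 3.0], 14)]
288 [([-13.0, -85.0, -3.0], 15), ([-12.0, -84.0, 3.0], 8)]
296 [([-12.0, -88.0, -3.0], 12), ([-10.0, -85.0, 3.0], 5)]
304 [([-12.0, -92.0, -3.0], 4), ([-8.0, -87.0, 3.0], 21)]
312 [([-11.0, -95.0, -3.0], 16), ([-3.0, -84.0, 3.0], 15)]
320 [([-8.0, -94.0, -3.0], 16), ([1.0, -84.0, 3.0], 16)]
328 [([3.0, -85.0, -3.0], 22), ([4.0, -84.0, 3.0], 10)]
```

The wrist depth agrees: the finger face ends at tool y of about -42 mm and the plate is at -9, so the tips have about 33 mm to go. I'll go by the cameras and force rather than the nominal TCP, and descend gently.

```bash
python3 -m pendant '{"claw":[1,1,1,1,1,1,1,1],"travel":[[0,6,0],[0,6,0],[0,6,0],[0,4,0],[0,3,0],[0,2,0],[0,0,0],[0,0,0]],"yaw":[0,0,0,0,0,0,0,0]}'
```

```text
clock: 6.6
position: [0.6097, -0.0274, 0.0018]
ee_rot: [[-0.995, 0.0, 0.099], [-0.099, 0.0, -0.995], [-0.0, -1.0, -0.0]]
force: [-0.2, 0.2, 0.8]
finger_gap: -0.0
```

```bash
python3 -m pendant '{"claw":[1,1,1,1,1,1],"travel":[[0,1,0],[0,1,0],[0,1,0],[0,1,0],[0,0,0],[0,0,0]],"yaw":[0,0,0,0,0,0]}'
```

```text
clock: 7.35
position: [0.6099, -0.0274, -0.0022]
ee_rot: [[-0.995, 0.0, 0.099], [-0.099, 0.0, -0.995], [-0.0, -1.0, 0.0]]
force: [-0.6, -0.2, 4.6]
finger_gap: 0.0001
```

Contact at TCP z of about -0.002, so the tips are about 39 mm short. Pressing the pad down.

```bash
python3 -m pendant '{"claw":[1,1,1,1,1,1,1,1,1],"travel":[[0,1,0],[0,1,0],[0,1,0],[0,1,0],[0,1,0],[0,1,0],[0,1,0],[0,0,0],[0,0,0]],"yaw":[0,0,0,0,0,0,0,0,0]}'
```

```text
clock: 8.48
position: [0.6099, -0.0274, -0.0072]
ee_rot: [[-0.995, 0.001, 0.099], [-0.099, -0.0, -0.995], [-0.001, -1.0, 0.0]]
force: [-4.5, 0.1, 16.8]
finger_gap: 0.0001
```

```bash
python3 -m pendant '{"claw":[1,1,1,1],"travel":[[0,1,0],[0,1,0],[0,0,0],[0,0,0]],"yaw":[0,0,0,0]}'
```

```text
clock: 8.98
position: [0.6099, -0.0274, -0.0073]
ee_rot: [[-0.995, 0.001, 0.099], [-0.099, -0.0, -0.995], [-0.001, -1.0, 0.0]]
force: [-7.2, -0.0, 26.4]
finger_gap: 0.0002
```

```bash
python3 -m pendant '{"claw":[1,1,1],"travel":[[0,1,0],[0,0,-1],[0,0,0]],"yaw":[0,0,0]}'; cat > look.py <<'E'
import sys
from bench import *
from h import *
o=get_obs();d=capture('wrist');k=sys.argv[1]
w=dict(d);w.update(pos=o['position'],rot=o['ee_rot']);np.savez(k+'.npz',**w)
D=d['depth'];K=d['mtx'];v,u=np.mgrid[:384,:512]
P=np.stack([(u-K[0,2])/K[0,0]*D,(v-K[1,2])/K[1,1]*D,D],-1);T=(P@d['mount'][:3,:3].T+d['mount'][:3,3])
X=T@o['ee_rot'].T+o['position'];np.save(k+'_X.npy',X)
print('force',np.round(o['force'],1),'pos',np.round(o['position'],4),o['clock'])
cv2.imwrite(f'pics/{k}.png',cv2.convertScaleAbs(cv2.resize(d['img'],(800,600))[:,:,::-1],alpha=1.4))
E
python3 look.py w4; python3 - <<'E'
import numpy as np
X=np.load('w4_X.npy')
# height in tool-aligned cells: along load direction s from TCP, lateral r
p=np.array([.6099,-.0274]);L=np.array([-.099,.995]);N=np.array([.995,.099])
q=X[...,:2]-p;s=q@L*1000;r=q@N*1000
for a in range(-40,90,10):
    print(a,[ (round(float(np.nanmedian(X[...,2][m])*1000),1) if (m:=(abs(s-a)<5)&(abs(r-b)<5)).sum()>3 else None) for b in (-40,-25,0,25,40,56)])
E
```

```text
clock: 9.35
position: [0.61, -0.0274, -0.0073]
ee_rot: [[-0.995, 0.002, 0.098], [-0.098, -0.001, -0.995], [-0.001, -1.0, 0.001]]
force: [-9.5, -0.5, 32.0]
finger_gap: 0.0005
force [-9.5 -0.5 32. ] pos [ 0.61   -0.0274 -0.0073] 9.35
-40 [None, 20.1, 100.7, 20.0, 20.0, 40.1]
-30 [None, 20.3, 85.1, 20.4, 20.4, 40.4]
-20 [None, 28.2, 29.0, 28.5, 28.5, 40.2]
-10 [None, None, 28.4, 28.5, 28.5, 40.1]
0 [28.7, None, 74.9, 28.5, 28.5, 40.1]
10 [None, None, 28.5, 28.5, 28.5, 40.1]
20 [None, None, 40.6, 28.9, 28.5, 40.1]
30 [None, None, 85.0, 28.9, 28.5, 40.1]
40 [None, None, 29.8, 28.6, 28.6, 40.1]
50 [None, 29.8, 29.9, 29.2, 28.5, 40.1]
60 [None, 29.0, 29.0, 28.8, 28.7, 40.2]
70 [None, 28.7, 28.7, 28.6, 28.6, 40.1]
80 [20.4, 20.2, 20.2, 20.1, 35.5, 40.5]
```

View pics/w4.png

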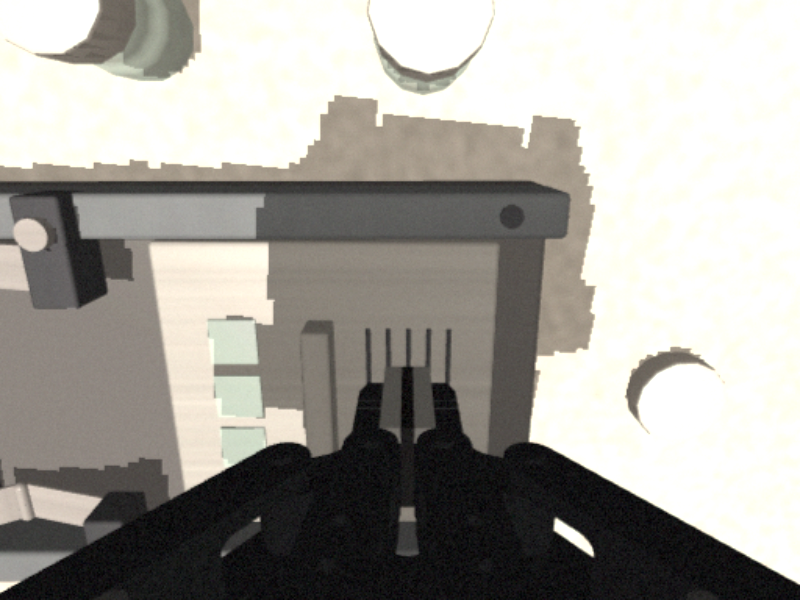

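The plate is pressed flat at 28.5 mm everywhere under 32 N, with its nose still behind the clamps. Sliding along tool -z now.

```bash
python3 -m pendant '{"claw":[1,1,1,1,1,1,1,1],"travel":[[0,0,-2],[0,0,-2],[0,0,-2],[0,0,-2],[0,0,-2],[0,0,-2],[0,0,-2],[0,0,-2]],"yaw":[0,0,0,0,0,0,0,0]}'; cat > prof.py <<'E'
import sys,numpy as np
X=np.load(f'{sys.argv[1]}_X.npy');p=np.array([.61,-.0274]);L=np.array([-.099,.995]);N=np.array([.995,.099])
q=X[...,:2]-p;s=q@L*1000;r=q@N*1000
for b in (15,25,34):
    print(b,[(a,round(float(np.nanmedian(X[...,2][m])*1000),1)) for a in range(-40,150,4) if (m:=(abs(s-a)<2)&(abs(r-b)<4)).sum()>3])
E
python3 look.py w5; python3 prof.py w5
```

```text
clock: 10.4
position: [0.6123, -0.0189, -0.0072]
ee_rot: [[-0.996, 0.009, 0.094], [-0.094, -0.01, -0.996], [-0.009, -1.0, 0.011]]
force: [-1.9, -8.8, 25.7]
finger_gap: -0.0
force [-1.9 -8.8 25.7] pos [ 0.6123 -0.0189 -0.0072] 10.4
15 [(-40, 106.7), (-36, 104.5), (-32, 102.9), (-28, 96.8), (-24, 91.2), (-20, 87.3), (-16, 82.4), (-12, 82.4), (-8, 106.7), (-4, 98.1), (0, 95.2), (4, 86.1), (8, 66.6), (12, 83.7), (16, 87.3), (20, 92.1), (24, 103.3), (28, 79.2), (32, 81.8), (36, 84.3), (40, 89.5), (44, 93.8), (48, 99.1), (52, 103.2), (56, 104.6), (60, 106.5), (64, 108.4), (68, 29.9), (72, 28.4), (76, 28.4), (80, 28.3), (84, 20.5), (88, 20.1), (92, 20.1), (96, 20.1), (100, 20.1), (104, 20.0), (108, 20.1), (112, 20.1), (116, 20.0), (120, 20.1), (124, 20.2), (128, 20.1), (132, 20.2), (136, 20.0)]
25 [(-40, 20.1), (-36, 20.3), (-32, 20.2), (-28, 20.3), (-24, 20.3), (-20, 20.7), (-16, 28.5), (-12, 28.7), (-8, 28.7), (-4, 28.7), (0, 28.6), (4, 28.6), (8, 28.7), (12, 28.7), (16, 28.6), (20, 28.6), (24, 28.6), (28, 28.9), (32, 39.7), (36, 39.5), (40, 28.7), (44, 28.4), (48, 28.3), (52, 28.7), (56, 29.5), (60, 29.5), (64, 29.3), (68, 28.5), (72, 28.4), (76, 28.5), (80, 28.2), (84, 20.4), (88, 20.2), (92, 20.2), (96, 20.1), (100, 20.3), (104, 20.0), (108, 20.2), (112, 20.0), (116, 20.0), (120, 20.1), (124, 20.0), (128, 20.0), (132, 20.1), (136, 19.7)]
34 [(-40, 20.1), (-36, 20.2), (-32, 20.2), (-28, 20.2), (-24, 20.3), (-20, 20.5), (-16, 28.6), (-12, 28.6), (-8, 28.6), (-4, 28.6), (0, 28.6), (4, 28.6), (8, 28.6), (12, 28.5), (16, 28.6), (20, 28.6), (24, 28.6), (28, 28.5), (32, 28.5), (36, 28.6), (40, 28.4), (44, 28.5), (48, 28.5), (52, 28.5), (56, 28.5), (60, 28.4), (64, 28.3), (68, 28.4), (72, 28.5), (76, 28.4), (80, 28.3), (84, 41.0), (88, 20.8), (92, 45.9), (96, 45.9), (104, 32.4), (108, 31.3), (112, 30.4), (116, 29.3), (120, 28.4), (124, 27.3), (128, 20.3), (132, 20.0)]
```

The carrier follows the finger, still flat, and its nose is about to go under the clamps. Continuing with a little more press and a small lateral correction.

```bash
python3 -m pendant '{"claw":[1,1,1,1,1,1,1,1,1,1],"travel":[[0,1,-2],[0.3,0,-2],[0.3,0,-2],[0.3,0,-2],[0.3,0,-2],[0.3,0,-2],[0.3,0,-2],[0.3,0,-2],[0,0,-2],[0,0,-2]],"yaw":[0,0,0,0,0,0,0,0,0,0]}';python3 look.py w6; python3 prof.py w6 | tail -1
```

```text
clock: 11.7
position: [0.6104, 0.0012, -0.0073]
ee_rot: [[-0.995, 0.014, 0.094], [-0.094, -0.009, -0.996], [-0.013, -1.0, 0.01]]
force: [-1.7, -9.0, 28.1]
finger_gap: 0.0001
force [-1.7 -9.  28.1] pos [ 0.6104  0.0012 -0.0073] 11.7
34 [(-40, 20.0), (-36, 20.2), (-32, 20.1), (-28, 20.2), (-24, 20.2), (-20, 20.4), (-16, 20.4), (-12, 20.4), (-8, 20.5), (-4, 20.4), (0, 20.5), (4, 28.6), (8, 28.6), (12, 28.5), (16, 28.7), (20, 28.5), (24, 28.5), (28, 28.5), (32, 28.4), (36, 28.4), (40, 28.4), (44, 28.4), (48, 28.3), (52, 28.4), (56, 28.4), (60, 28.4), (64, 28.3), (68, 28.2), (72, 28.3), (76, 28.2), (80, 28.2), (84, 36.1), (88, 46.0), (92, 45.9), (96, 45.8), (104, 32.5), (108, 31.5), (112, 30.3), (116, 29.4), (120, 28.1), (124, 27.4), (128, 28.5), (132, 29.4), (136, 21.0), (140, 30.5)]
```

```bash
python3 -m pendant '{"claw":[1,1,1,1,1,1,1,1,1,1],"travel":[[0,0.5,-2],[0,0,-2],[0.2,0,-2],[0.2,0,-2],[0.2,0,-2],[0.2,0,-2],[0.2,0,-2],[0,0,-2],[0,0,-2],[0,0,-2]],"yaw":[0,0,0,0,0,0,0,0,0,0]}';python3 look.py w7; python3 prof.py w7 | tail -1
```

```text
clock: 13.0
position: [0.609, 0.018, -0.0074]
ee_rot: [[-0.996, 0.017, 0.092], [-0.092, -0.012, -0.996], [-0.015, -1.0, 0.014]]
force: [0.2, -10.8, 28.7]
finger_gap: -0.0001
force [  0.2 -10.8  28.7] pos [ 0.609   0.018  -0.0074] 13.0
34 [(-40, 20.2), (-36, 20.2), (-32, 20.1), (-28, 20.2), (-24, 20.2), (-20, 20.4), (-16, 20.4), (-12, 20.5), (-8, 20.6), (-4, 20.5), (0, 20.4), (4, 20.5), (8, 20.4), (12, 20.4), (16, 21.2), (20, 28.5), (24, 28.4), (28, 28.6), (32, 28.5), (36, 28.4), (40, 28.4), (44, 28.4), (48, 28.3), (52, 28.5), (56, 28.4), (60, 28.3), (64, 28.3), (68, 28.3), (72, 28.3), (76, 28.4), (80, 28.2), (84, 34.4), (88, 46.0), (92, 46.0), (96, 45.8), (100, 33.0), (104, 31.9), (108, 30.8), (112, 29.7), (116, 29.1), (120, 28.4), (124, 27.6), (128, 28.6), (132, 29.6), (136, 21.0), (140, 35.1), (144, 42.0), (148, 42.1)]
```

```bash
python3 -m pendant '{"claw":[1,1,1,1,1,1,1,1,1,1],"travel":[[0.2,0.5,-2],[0.2,0,-2],[0.2,0,-2],[0.2,0,-2],[0.2,0,-2],[0.2,0,-2],[0.2,0,-2],[0.2,0,-2],[0,0,-2],[0,0,-2]],"yaw":[0,0,0,0,0,0,0,0,0,0]}';python3 look.py w8; python3 prof.py w8 | tail -1
```

```text
clock: 14.3
position: [0.6073, 0.0361, -0.0075]
ee_rot: [[-0.996, 0.02, 0.09], [-0.091, -0.013, -0.996], [-0.019, -1.0, 0.015]]
force: [2.0, -14.6, 28.7]
finger_gap: 0.0001
force [  2.  -14.6  28.7] pos [ 0.6073  0.0361 -0.0075] 14.3
34 [(-40, 20.1), (-36, 20.2), (-32, 20.2), (-28, 20.1), (-24, 20.3), (-20, 20.4), (-16, 20.5), (-12, 20.5), (-8, 20.5), (-4, 20.5), (0, 20.5), (4, 20.5), (8, 20.4), (12, 20.6), (16, 20.4), (20, 20.5), (24, 20.6), (28, 21.9), (32, 28.5), (36, 28.4), (40, 28.4), (44, 28.4), (48, 28.4), (52, 28.4), (56, 28.5), (60, 28.3), (64, 28.4), (68, 28.3), (72, 28.2), (76, 28.3), (80, 28.3), (84, 29.2), (88, 46.1), (92, 46.1), (96, 46.0), (100, 33.3), (104, 32.4), (108, 31.9), (112, 31.1), (116, 30.2), (120, 29.8), (124, 29.3), (128, 31.1), (132, 32.4), (136, 33.3), (140, 36.1), (144, 42.1), (148, 42.1)]
```

The carrier moved about 12 mm to the finger's 18, so the finger is slipping toward the ledge as the springs bite. About 9 mm remain.

```bash
python3 -m pendant '{"claw":[1,1,1,1,1,1,1,1],"travel":[[0.2,0.5,-2],[0.2,0,-2],[0.2,0,-2],[0,0,-2],[0,0,-2],[0,0,-2],[0,0,-2],[0,0,-1]],"yaw":[0,0,0,0,0,0,0,0]}';python3 look.py w9; python3 prof.py w9 | tail -1
```

```text
clock: 15.35
position: [0.6059, 0.0472, -0.0077]
ee_rot: [[-0.996, 0.021, 0.088], [-0.089, -0.018, -0.996], [-0.019, -1.0, 0.019]]
force: [2.4, -20.1, 30.3]
finger_gap: 0.0001
force [  2.4 -20.1  30.3] pos [ 0.6059  0.0472 -0.0077] 15.35
34 [(-40, 20.1), (-36, 20.3), (-32, 20.2), (-28, 20.4), (-24, 20.3), (-20, 28.0), (-16, 28.3), (-12, 27.9), (-8, 28.3), (-4, 28.1), (0, 28.2), (4, 28.4), (8, 28.3), (12, 28.4), (16, 28.1), (20, 28.4), (24, 28.0), (28, 28.4), (32, 28.1), (36, 21.6), (40, 27.9), (44, 28.1), (48, 28.2), (52, 28.2), (56, 28.1), (60, 28.2), (64, 28.0), (68, 28.2), (72, 28.2), (76, 28.1), (80, 28.2), (84, 29.2), (88, 46.0), (92, 45.9), (96, 45.9), (100, 33.3), (104, 32.7), (108, 31.7), (112, 31.2), (116, 30.8), (120, 29.6), (124, 29.3), (128, 30.5), (132, 31.6), (136, 28.4), (140, 36.5), (144, 42.0), (148, 42.1)]
```

The pad has popped up behind the carrier. I'll push a few millimetres more to seat it against the stop.

```bash
python3 -m pendant '{"claw":[1,1,1,1,1,1,1,1],"travel":[[0,0,-2],[0,0,-2],[0,0,-2],[0,0,-2],[0,0,-2],[0,0,-2],[0,0,0],[0,0,0]],"yaw":[0,0,0,0,0,0,0,0]}';python3 look.py w10; python3 prof.py w10 | tail -1
```

```text
clock: 16.4
position: [0.6059, 0.0472, -0.0077]
ee_rot: [[-0.997, 0.022, 0.081], [-0.081, -0.031, -0.996], [-0.019, -0.999, 0.033]]
force: [2.8, -33.6, 29.9]
finger_gap: 0.0002
force [  2.8 -33.6  29.9] pos [ 0.6059  0.0472 -0.0077] 16.4
34 [(-40, 20.1), (-36, 20.3), (-32, 20.2), (-28, 20.3), (-24, 20.4), (-20, 28.4), (-16, 28.3), (-12, 28.3), (-8, 28.4), (-4, 28.2), (0, 28.3), (4, 28.2), (8, 28.5), (12, 28.4), (16, 28.3), (20, 28.5), (24, 28.2), (28, 28.3), (32, 28.3), (36, 22.1), (40, 27.8), (44, 28.1), (48, 28.2), (52, 28.3), (56, 28.1), (60, 28.3), (64, 28.3), (68, 28.2), (72, 28.1), (76, 28.3), (80, 28.2), (84, 29.0), (88, 46.2), (92, 46.1), (96, 45.9), (100, 33.2), (104, 32.7), (108, 31.8), (112, 31.2), (116, 30.5), (120, 29.7), (124, 29.4), (128, 30.7), (132, 31.8), (136, 28.7), (140, 36.3), (144, 42.1), (148, 42.2)]
```

The push rose to 34 N with no motion, so the nose is on the stop. Now I ease off the forward push, then lift clear.

```bash
python3 -m pendant '{"claw":[1,1,1,1,1,1,1,1],"travel":[[0,0,4],[0,0,4],[0,0,4],[0,0,4],[0,0,4],[0,0,4],[0,0,2],[0,0,0]],"yaw":[0,0,0,0,0,0,0,0]}'
```

```text
clock: 17.45
position: [0.6059, 0.0477, -0.0077]
ee_rot: [[-0.995, 0.019, 0.096], [-0.096, -0.001, -0.995], [-0.019, -1.0, 0.003]]
force: [-0.3, -3.7, 31.0]
finger_gap: -0.0
```

```bash
python3 -m pendant '{"claw":[1,1,1,1,1,1,1,1,1,1,1,1,1,1],"travel":[[0,-2,0],[0,-2,0],[0,-2,0],[0,-3,0],[0,-4,0],[0,-6,0],[0,-12,0],[0,-20,0],[0,-25,0],[0,-25,0],[0,-25,0],[0,-25,0],[0,0,0],[0,0,0]],"yaw":[0,0,0,0,0,0,0,0,0,0,0,0,0,0]}';python3 look.py w11; python3 prof.py w11|tail -1
```

```text
clock: 19.2
position: [0.5958, 0.0505, 0.1357]
ee_rot: [[-0.995, -0.002, 0.1], [-0.1, 0.001, -0.995], [0.001, -1.0, -0.001]]
force: [-0.4, 1.0, -1.2]
finger_gap: -0.0002
force [-0.4  1.  -1.2] pos [0.5958 0.0505 0.1357] 19.2
34 [(-40, 20.2), (-36, 20.4), (-32, 20.4), (-28, 20.1), (-24, 20.0), (-20, 28.8), (-16, 28.4), (-12, 28.6), (-8, 28.9), (-4, 28.5), (0, 28.4), (4, 28.5), (8, 28.8), (12, 28.4), (16, 28.5), (20, 28.6), (24, 27.7), (28, 28.8), (32, 28.3), (36, 20.7), (40, 27.5), (44, 28.1), (48, 28.1), (52, 28.0), (56, 28.2), (60, 28.3), (64, 28.0), (68, 27.9), (72, 28.3), (76, 28.1), (80, 27.8), (84, 28.8), (88, 46.0), (92, 46.1), (96, 34.6), (100, 32.9), (104, 32.2), (108, 30.8), (112, 31.0), (116, 30.1), (120, 29.4), (124, 29.3), (128, 30.6), (132, 31.7), (136, 28.1), (140, 36.9), (144, 42.1), (148, 42.2)]
```

View pics/w11.png

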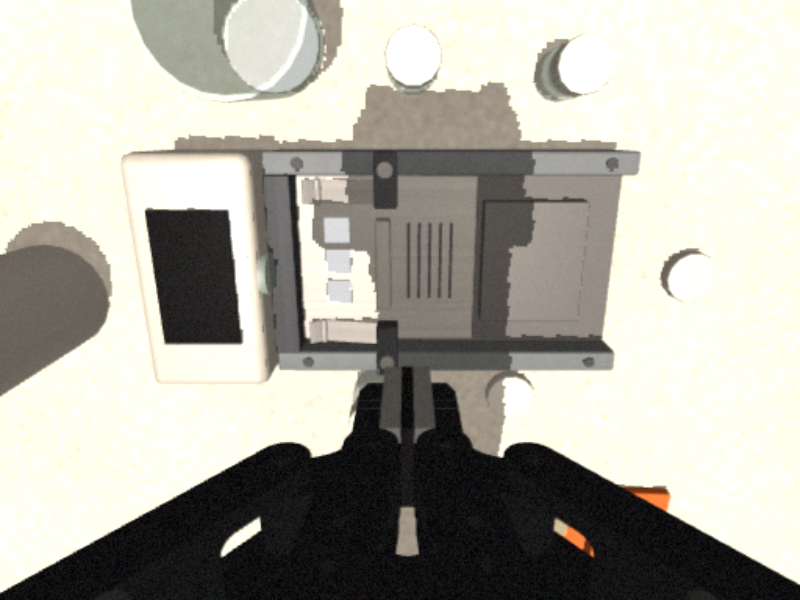

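The picture shows the carrier's nose touching the stop at (298,260) with both springs on its edges. The pad is up behind it at (535,260) with a small gap to the carrier. The visible vials, caps and beaker are standing in place and the fingers are clear.

```bash
python3 -c "
from bench import *
print(finish_job())"
```

```text
the job is handed in; nothing more can be done
None
```

The carrier is loaded against the end stop, with the sprung pad up behind it and the fingers clear above. I handed the job in at about 19 s of the 35 s allowed.

**What I did:** With the gripper shut, I pressed the carrier flat with about 30 N; its top read 28.5 mm, as it should when pressed down. I slid it under the clamps and springs along the channel and pushed until the force rose to 34 N with no more movement. Then I eased off the push and lifted straight up.

**Last checks:**
- **Nose and stop:** the last wrist depth profile shows no floor gap between the carrier's nose and the stop.
- **Carrier height:** its top reads about 28.1 mm (28 expected when home).
- **Contact:** the force after lifting is near zero.
- **Bystanders:** the vials, beaker and caps in the last picture look upright and in place. The wash bottle is only partly in view, and I did not re-measure any of them.

**What disagreed:**
- **Finger length:** the real fingertips ended about 36–40 mm short of the stated tool point. I went by the three cameras and the contact force instead.
- **Pad height:** the raised pad read about 28.5 mm against a nominal 29 mm. I put that down to depth noise but did not confirm it.
- **Drift:** while sliding, the finger ran about 3 mm off the centre line, and the arm lagged its commands by several millimetres.

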